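Take the left-hand threaded cap off the fuel-gas outlet

ROBOT

A 6-joint arm with a two-finger parallel gripper is mounted at the origin on the work surface. World frame = base frame: x ahead of the robot, y to its left, z up, the work surface at z = 0. Lengths are in m, angles in rad, forces in N, time in s.
With the tool pointing down it reaches from about 0.425 to 0.95 m from the base axis. Payload 3.5 kg.
Tool frame: the origin (TCP) lies at the very end of the fingers, on their centre line; the grasp point (between the pads) lies 19 mm behind it; x points along the fingers, z is the direction in which the jaws open and shut, and the axes are right-handed (so a half turn about x gives the same grasp; the last joint's range is limited). The gripper opens to 85 mm and grips with 20 to 120 N. Pads are 22 mm wide; open, the fingers measure 114 mm over their backs; the gripper's body (76 mm by 85 mm) begins 54 mm behind the grasp point. The pads swing forward as they close: fully open they stand 13 mm farther back than shut.
Start: joints at [1.161, 0.286, 1.577, -0, 1.279, -0.15], TCP at [0.173, 0.652, 0.231] pointing down, gripper open.
Joint ranges: [-2.77, 2.77], [-0.9, 2.22], [0.21, 2.48], [-1.53, 4.67], [0.24, 2.81], [-2.84, 2.84]. Speed limits (rad/s): [2.79, 2.79, 3.14, 3.14, 3.14, 3.14].

INTERFACE

Orientations are given as a unit quaternion [x, y, z, w].
In Python, from plant import ctrl, cams gives the robot as it stands.
- The arm moves only by the tool play_rows, never from a script. Its argument "rows" is a list of rows, each a list of 3 entries, a list of its own where there are three numbers: the opening in per cent of the stroke, from 0 (shut) to 100 (fully open), then the shift along the tool's x, y, z in units of 0.3 m (1.0 is 0.3 m), then the turn, a rotation vector about the tool's x, y, z in units of pi/2 rad (1.0 is pi/2 rad). A call has 1 to 10 rows; each row is the pose to reach, as a shift and turn from the pose commanded when the call began, along the tool's axes at that moment; what a row does not reach only later rows make up. A row lasts 1/12 s, in which the tool goes at most 41.7 mm and 7.16 degrees, less where a joint would pass 70% of its speed; a pose out of reach is approached as far as the arm can. A call with a number of a shift or a turn outside -1 to 1 is refused whole. A call with a gripper value outside its range is refused whole. The fingers move at their own pace and stop on an object; "force" is the grip in N (left out, the last holds). Time passes only in rows, so rows that repeat a pose let the fingers close. It gives the time, the measured TCP pose, the force and the opening at its end, in the units of the state.
- ctrl.get_state(): the state, without advancing time (a new reading comes with each control period).
- cams.read_camera(name): name is "scene" or "top" or "wrist"; returns a dict with "color" (480x640x3 uint8, red, green, blue), "fx", "fy", "cx", "cy" (pixels), "view" (4x4, takes a point from world to camera coordinates). Camera axes: x right, y down, z forward; pixel columns grow to the right and rows downward; lengths in m; the calibration is good to about 2 mm. A picture is of the moment at which its call begins. There is no depth.
- ctrl.sign_off(): hands the job in, once; it reports no verdict.
The state is a dict: "time": time; "qpos": joint angles; "dq": joint speeds; "joint_efforts": joint torques, N m; "eef_pos": TCP position; "tcp_rot": TCP orientation; "contact_force": force on the tool from outside, world axes, zero at the start; "wrist_torque": the same for the moment, N m; "opening": opening from 0.0 (shut) to 1.0 (fully open).
Only numpy, scipy, OpenCV 4.12 (cv2) and the standard library are available. Lean on these libraries where they do the work, as an engineer would, in place of code of your own. Each camera call takes 0.05 s, during which the arm holds its last target. There are 200 camera calls.

TASK

Unscrew the six-sided, grooved cap from the fuel-gas outlet: its thread is left-handed, so it loosens clockwise seen from above. Go by feel: stop turning when the thread lets go, never force it, against its stop or by pulling or pushing it sideways or up while the thread still holds. Then lift it off, stand it mouth down in the steel tray, and leave the round cap of the other outlet and everything else on the bench alone.

Things in the scene. Friction and masses are not known exactly. Their poses are not given: they have to be found in the camera images.
- cap: The cap to unscrew (brass, about 0.2 kg): a six-sided skirt with a dark groove round it, 47 mm across flats, 39 mm high, hollow and open below, with a flat grip bar on top. Origin: centre of its mouth (underside); z up along the thread axis. A sprung seal presses it up with 3 to 8 N, so it turns stiffly (up to about 0.15 N m) and stays where it is left part-turned.
- cap_grip (a point): On the cap's axis, 60 mm above its origin, in the grip bar: aluminium, 46 mm long (along the cap's x), 12 mm thick (along y), 28 mm high, from 39 to 67 mm above the cap's origin.
- fuel_outlet: The fuel-gas outlet: a grey pedestal 90 x 90 mm, 50 mm high, fixed to the bench, with a hose stub on its +x side and a vertical threaded brass spigot on its centre under the cap. Origin: centre of its underside on the bench, on the thread axis. While screwed on, the cap's origin lies 50 to 58 mm above this origin.
- spigot (a point): Top of the threaded spigot, 80 mm above the bench (34 mm over the thread; its sprung black seal tip reaches at most 98 mm). Coarse left-hand thread: clockwise from above (yaw decreasing) the cap rises 3.65 mm per radian. After 1.0 to 2.3 rad, different each time, its pins leave the thread and it lifts straight off; 0.35 rad further they meet a hard stop. Counter-clockwise it jams.
- air_outlet: The other outlet, a like pedestal 90 x 90 x 50 mm that carries the smooth round cap. Leave alone. Origin: centre of its underside.
- round_cap (a joint): Turn of the round cap on the other outlet, rad, 0 at the start; to be left there.
- round_cap_top (a point): Top of the round cap's grip bar, 117 mm above the bench; the cap is 49 mm in diameter, with a grip bar like the other's.
- tray: Open steel tray fixed to the bench, 150 x 150 mm outside, 22 mm high, walls and floor 4 mm thick. Origin: centre of its underside.
- beaker: Glass beaker, 70 mm across, 90 mm high; bystander. Origin: centre of its underside.
- bottle: Amber bottle, 54 mm across, 130 mm high; bystander. Origin: centre of its underside.
- multimeter: Black meter lying flat, 150 x 80 x 41 mm; bystander. Origin: centre of its underside.
- spanner: Spanner, 150 mm long, lying on the bench near the robot, not needed; bystander.
- stopper: Black rubber stopper, 34 mm across, 28 mm high, left (+y) of the tray; bystander. Origin: centre of its underside.
- stopper2: A like rubber stopper, right (-y) of the tray; bystander.
Not all that is in view belongs to the job. Of the things like the cap, leave any that is red; of the rest the larger one is meant. Of the things that look like the tray, the smaller one is meant.

How it is judged:
By the outcome, as a careful person would: the job done as asked, in the order asked, and still so for the second after the job is handed in, with the robot touching nothing.
It also fails if it takes over 72 s, if anything falls off the work surface, if the arm or the gripper's body presses on something with over 40 N, if the wrist force passes 120 N, or if a joint passes its speed limit or range.

## Working session

There is one attempt and no reset: what is moved stays moved. The work goes in short steps, Python scripts to look and compute and a tool call to move; the robot and the scene stay as the last step left them, time stands still between calls to the robot, and variables do not carry over. Pictures are saved under pics/ and viewed, about 8 in all and at most 12, crops included, and the job is handed in when it is done.

Besides the shell and the picture viewer there is one more tool, called after "Call:" as a command line: name --argument value ..., lists and objects as JSON in quotes. play_rows: Moves the arm, as the interface text tells. Shifts and turns lie within -1 to 1; 1 stands for 0.3 m of shift or pi/2 rad of turn. Its arguments: {"type":"object","properties":{"rows":{"type":"array"},"force":{"type":"number"}},"required":["rows"]}

```bash
ls; mkdir -p pics; python3 - <<'E'
from plant import ctrl,cams
import cv2,numpy as np
print({k:np.round(v,3) for k,v in ctrl.get_state().items()})
for n in("top","scene"):
    d=cams.read_camera(n);cv2.imwrite(f"pics/{n}0.png",d["color"][:,:,::-1]);print(n,d["fx"],d["cx"],d["cy"],np.round(d["view"],4).tolist())
E
```

```text
pics
{'time': np.float64(0.0), 'qpos': array([ 1.161,  0.287,  1.578,  0.   ,  1.279, -0.15 ]), 'dq': array([ 0.001, -0.001,  0.   ,  0.   , -0.001,  0.001]), 'joint_efforts': array([-1.0000e-03, -4.0599e+01, -2.9262e+01, -0.0000e+00,  6.0000e-03,
        0.0000e+00]), 'eef_pos': array([0.173, 0.652, 0.23 ]), 'tcp_rot': array([-0.431,  0.561,  0.431,  0.56 ]), 'contact_force': array([0.758, 0.3  , 0.446]), 'wrist_torque': array([-0.019, -0.025,  0.018]), 'opening': np.float64(0.996)}
top 444.27803418200455 319.67932563593047 245.83425040068207 [[0.0042, -0.9999, -0.0117, -0.0456], [-0.9854, -0.0022, -0.1702, 0.5334], [0.1702, 0.0122, -0.9853, 0.8173], [0.0, 0.0, 0.0, 1.0]]
scene 556.0545913015902 307.4105816682635 237.68223758108792 [[0.6097, 0.7926, 0.0093, -0.3047], [0.6108, -0.4623, -0.6427, -0.2694], [-0.5051, 0.3976, -0.766, 1.4517], [0.0, 0.0, 0.0, 1.0]]
```

View pics/top0.png

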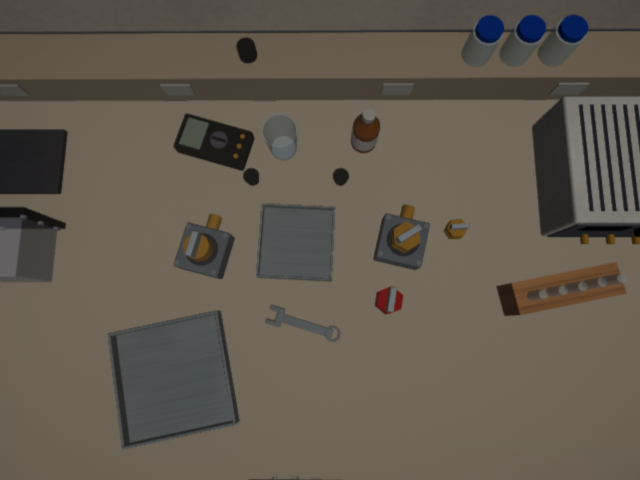

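View pics/scene0.png

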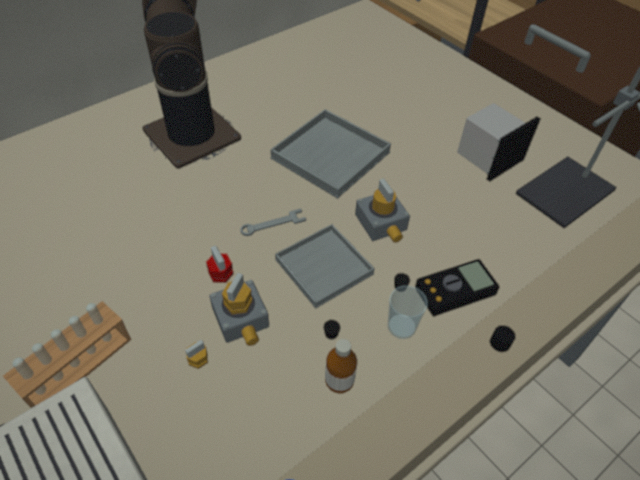

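The top view shows the hex cap on its pedestal at about (405,238), with its bar at (409,234). The round cap is at (203,248) and the smaller tray at (297,242). The decoys are the red cap (390,300), the small cap (457,228) and the large tray. The scene view agrees, with the hex cap at (237,295).

```bash
cat > h.py <<'E'
import numpy as np,cv2
from scipy.spatial.transform import Rotation as R
def ray(d,uv):
    V=np.array(d["view"]);r=V[:3,:3].T@np.array([(uv[0]-d["cx"])/d["fx"],(uv[1]-d["cy"])/d["fy"],1]);return -V[:3,:3].T@V[:3,3],r/np.linalg.norm(r)
def plane(d,uv,z):
    o,r=ray(d,uv);return o+r*(z-o[2])/r[2]
def tri(a,b):
    (o,r),(p,s)=a,b;t=np.linalg.lstsq(np.c_[r,-s],p-o,rcond=None)[0];A=o+t[0]*r;B=p+t[1]*s;return (A+B)/2,np.linalg.norm(A-B)
def proj(d,P):
    q=np.array(d["view"])[:3]@np.r_[P,1];return [d["fx"]*q[0]/q[2]+d["cx"],d["fy"]*q[1]/q[2]+d["cy"]]
def crop(d,c,w,s):
    x,y=int(c[0]-w),int(c[1]-w);return cv2.resize(d["color"][y:y+2*w,x:x+2*w,::-1],None,fx=s,fy=s,interpolation=cv2.INTER_CUBIC)
E
python3 - <<'E'
from plant import cams
from h import *
t=cams.read_camera("top");s=cams.read_camera("scene")
print(tri(ray(t,(409,234)),ray(s,(236,285))))
print("cap bar",plane(t,(409,234),.117),"air",plane(t,(194,244),.117))
# tray: grey region contour near (297,242)
for d,c in((t,(297,242)),):
    h=cv2.cvtColor(d["color"],cv2.COLOR_RGB2HSV);m=((h[...,1]<60)&(h[...,2]>60)).astype(np.uint8)
    n,l,st,ce=cv2.connectedComponentsWithStats(m);k=l[c[1],c[0]];print(st[k]);q=cv2.findContours((l==k).astype(np.uint8),0,2)[0][0]
    r=cv2.minAreaRect(q);B=cv2.boxPoints(r);P=np.array([plane(d,b,.022) for b in B]);print(P.round(3),P.mean(0),np.linalg.norm(np.diff(P,axis=0),axis=1))
cv2.imwrite("pics/c1.png",np.hstack([crop(t,(405,236),32,6),crop(s,(238,300),32,6)]))
E
```

```text
(array([ 0.54527749, -0.20300245,  0.11114487]), np.float64(0.004583191033135288))
cap bar [ 0.54296198 -0.20387141  0.117     ] air [0.5240264  0.17973317 0.117     ]
[     0     82    640    398 218693]
[[ 0.894  0.646  0.022]
 [ 0.89  -0.717  0.022]
 [ 0.109 -0.625  0.022]
 [ 0.1    0.544  0.022]] [ 0.49830526 -0.03798579  0.022     ] [1.3621735  0.78628352 1.16934347]
```

View pics/c1.png

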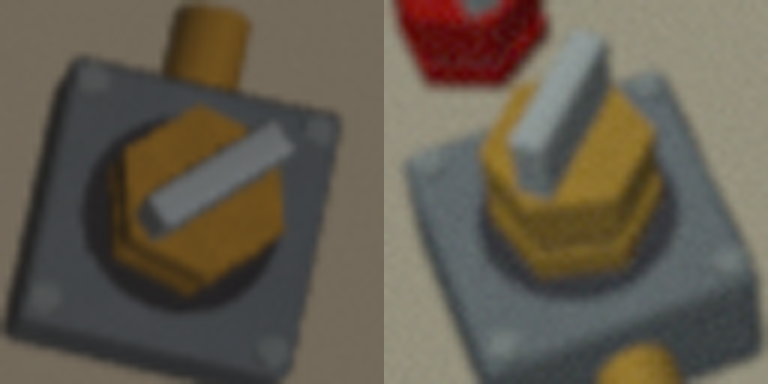

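The crops show the hex cap with its groove and bar. The bar's top face is centred near (410.8,233.2) in the top view and (235,282.7) in the scene view. The red decoy stands close behind it on the -x side.

```bash
python3 - <<'E'
from plant import cams
from h import *
t=cams.read_camera("top");s=cams.read_camera("scene")
print("bar top",tri(ray(t,(410.8,233.2)),ray(s,(235,282.7))))
T=lambda x,y:(373+x/6,204+y/6)
a,b=plane(t,T(167,218),.118),plane(t,T(286,136),.118);print("bar ends",a,b,(a+b)/2,np.linalg.norm(a-b),"yaw",np.arctan2(*(b-a)[1::-1]))
P=np.array([plane(t,T(*q),.05) for q in((75,58),(340,115),(295,380),(12,335))]);print("ped",P,P.mean(0),np.linalg.norm(np.diff(P,axis=0),axis=1))
for d,c,nm in((t,(297,242),"tray"),(t,(390,300),"red"),(t,(457,228),"small")):
    i=d["color"].astype(int);df=i[...,2]-i[...,0]
    m=(df>-8)if nm=="tray" else (df<-60)
    m=m.astype(np.uint8)
    n,l,st,ce=cv2.connectedComponentsWithStats(m);k=l[c[1]+5,c[0]];print(nm,st[k],ce[k],plane(d,ce[k],.022))
    if nm=="tray":
        q=cv2.findContours((l==k).astype(np.uint8),0,2)[0][0];B=cv2.boxPoints(cv2.minAreaRect(q));P=np.array([plane(d,b,.022) for b in B]);print(P.round(3),P.mean(0),np.linalg.norm(np.diff(P,axis=0),axis=1))
for u in((252,177),(341,177)):print("stopper",plane(t,u,.014))
E
```

```text
bar top (array([ 0.54517318, -0.20445523,  0.11945195]), np.float64(0.005013116599286069))
bar ends [ 0.53126437 -0.18886426  0.118     ] [ 0.55614508 -0.22485244  0.118     ] [ 0.54370472 -0.20685835  0.118     ] 0.04375155844697559 yaw -0.9658940289924772
ped [[ 0.59679785 -0.17216482  0.05      ]
 [ 0.57794284 -0.25743875  0.05      ]
 [ 0.49152723 -0.23988824  0.05      ]
 [ 0.50575559 -0.15015117  0.05      ]] [ 0.54300588 -0.20491075  0.05      ] [0.08733358 0.08817981 0.09085806]
tray [ 256  204   79   77 5517] [295.71107486 242.0353453 ] [0.54521067 0.00441019 0.022     ]
[[ 0.475  0.082  0.022]
 [ 0.626  0.079  0.022]
 [ 0.618 -0.074  0.022]
 [ 0.468 -0.066  0.022]] [0.54670602 0.00534968 0.022     ] [0.15110832 0.15298    0.15052188]
red [     0      0    640    480 305346] [318.84550641 239.38235968] [ 0.55070291 -0.04183364  0.022     ]
small [450 230  16   7  90] [457.6        232.82222222] [ 0.56460748 -0.3190749   0.022     ]
stopper [0.68348749 0.09746899 0.014     ]
stopper [ 0.68354439 -0.08694021  0.014     ]
```

```bash
cat >> h.py <<'E'
def st():
    from plant import ctrl
    s=ctrl.get_state();r=R.from_quat(s["tcp_rot"]);m=r.as_matrix()
    print("t",round(float(s["time"]),2),"q",np.round(s["qpos"],3),"p",np.round(s["eef_pos"],4),"jawyaw",round(np.arctan2(m[1,2],m[0,2]),3),"xaxis",m[:,0].round(4),"F",np.round(s["contact_force"],1),"M",np.round(s["wrist_torque"],2),"open",round(float(s["opening"]),3))
    return s,r
def go(p,yaw):
    s,r=st();z=np.array([np.cos(yaw),np.sin(yaw),0]);x=np.array([0,0,-1.]);T=R.from_matrix(np.c_[x,np.cross(z,x),z])
    print("shift",np.round(r.inv().apply(np.array(p)-s["eef_pos"])/.3,3),"turn",np.round((r.inv()*T).as_rotvec()/(np.pi/2),3))
E
python3 - <<'E'
from h import *
go((.43,.40,.23),.605);go((.50,.10,.23),.605);go((.5437,-.206,.20),.605);go((.5437,-.206,.20),.605-np.pi)
E
```

```text
t 0.3 q [ 1.161  0.287  1.577 -0.     1.279 -0.15 ] p [0.1733 0.6522 0.2308] jawyaw 1.311 xaxis [-3.e-04 -8.e-04 -1.e+00] F [-0.3  0.5 -0.2] M [-0.01 -0.02 -0.04] open 1.002
shift [ 0.003 -1.043 -0.593] turn [ 0.449 -0.001  0.   ]
t 0.3 q [ 1.161  0.287  1.577 -0.     1.279 -0.15 ] p [0.1733 0.6522 0.2308] jawyaw 1.311 xaxis [-3.e-04 -8.e-04 -1.e+00] F [-0.3  0.5 -0.2] M [-0.01 -0.02 -0.04] open 1.002
shift [ 0.004 -1.525 -1.499] turn [ 0.449 -0.001  0.   ]
t 0.3 q [ 1.161  0.287  1.577 -0.     1.279 -0.15 ] p [0.1733 0.6522 0.2308] jawyaw 1.311 xaxis [-3.e-04 -8.e-04 -1.e+00] F [-0.3  0.5 -0.2] M [-0.01 -0.02 -0.04] open 1.002
shift [ 0.105 -1.928 -2.447] turn [ 0.449 -0.001  0.   ]
t 0.3 q [ 1.161  0.287  1.577 -0.     1.279 -0.15 ] p [0.1733 0.6522 0.2308] jawyaw 1.311 xaxis [-3.e-04 -8.e-04 -1.e+00] F [-0.3  0.5 -0.2] M [-0.01 -0.02 -0.04] open 1.002
shift [ 0.105 -1.928 -2.447] turn [-1.551e+00 -0.000e+00 -1.000e-03]
```

Call:
play_rows --rows '[[50,[0,-1.0,-0.6],[0.449,0,0]],[50,[0,-1.0,-0.6],[0.449,0,0]],[50,[0,-1.0,-0.6],[0.449,0,0]],[50,[0,-1.0,-0.6],[0.449,0,0]],[50,[0,-1.0,-0.6],[0.449,0,0]],[50,[0,-1.0,-0.6],[0.449,0,0]],[50,[0,-1.0,-0.6],[0.449,0,0]],[50,[0,-1.0,-0.6],[0.449,0,0]],[50,[0,-1.0,-0.6],[0.449,0,0]],[50,[0,-1.0,-0.6],[0.449,0,0]]]' --force 60

```text
time: 1.13
eef_pos: [0.4198, 0.3985, 0.2315]
tcp_rot: [-0.209, 0.675, 0.209, 0.676]
contact_force: [0.1, 0.3, -0.2]
opening: 0.502
```

```bash
python3 -c "
from h import *
go((.50,.10,.23),.605);go((.5437,-.206,.20),.605)"
```

```text
t 1.13 q [ 5.850e-01  7.600e-02  1.818e+00 -1.000e-03  1.247e+00 -1.500e-02] p [0.4198 0.3985 0.2315] jawyaw 0.601 xaxis [ 1.e-03 -6.e-04 -1.e+00] F [ 0.1  0.3 -0.2] M [ 0.01 -0.02  0.02] open 0.502
shift [ 0.006 -0.972 -0.342] turn [-0.003  0.     0.001]
t 1.13 q [ 5.850e-01  7.600e-02  1.818e+00 -1.000e-03  1.247e+00 -1.500e-02] p [0.4198 0.3985 0.2315] jawyaw 0.601 xaxis [ 1.e-03 -6.e-04 -1.e+00] F [ 0.1  0.3 -0.2] M [ 0.01 -0.02  0.02] open 0.502
shift [ 0.106 -1.896 -0.798] turn [-0.003  0.     0.001]
```

Call:
play_rows --rows '[[45,[0,-0.95,-0.4],[0,0,0]],[45,[0,-0.95,-0.4],[0,0,0]],[45,[0,-0.95,-0.4],[0,0,0]],[45,[0,-0.95,-0.4],[0,0,0]],[45,[0,-0.95,-0.4],[0,0,0]],[45,[0,-0.95,-0.4],[0,0,0]],[45,[0,-0.95,-0.4],[0,0,0]],[45,[0,-0.95,-0.4],[0,0,0]]]'

```text
time: 1.8
eef_pos: [0.481, 0.0958, 0.2316]
tcp_rot: [-0.211, 0.675, 0.21, 0.675]
contact_force: [0.5, 0.0, 0.2]
opening: 0.449
```

Call:
play_rows --rows '[[45,[0,-0.95,-0.4],[0,0,0]],[45,[0,-0.95,-0.4],[0,0,0]],[45,[0,-0.95,-0.4],[0,0,0]],[45,[0,-0.95,-0.4],[0,0,0]],[45,[0,-0.95,-0.4],[0,0,0]],[45,[0,-0.95,-0.4],[0,0,0]],[45,[0,-0.95,-0.4],[0,0,0]],[45,[0,-0.95,-0.4],[0,0,0]],[45,[0,-0.95,-0.4],[0,0,0]],[45,[0,-0.95,-0.4],[0,0,0]]]'

```text
time: 2.63
eef_pos: [0.5444, -0.2036, 0.231]
tcp_rot: [-0.21, 0.675, 0.211, 0.675]
contact_force: [0.1, -0.2, 0.1]
opening: 0.449
```

```bash
python3 -c "
from h import *
from plant import cams
go((.5437,-.206,.20),.605)
d=cams.read_camera('wrist');cv2.imwrite('pics/w1.png',d['color'][:,:,::-1]);print(proj(d,(.5437,-.206,.118)),proj(d,(.5313,-.1889,.118)),proj(d,(.5561,-.2249,.118)))"
```

```text
t 2.63 q [-5.330e-01  8.200e-02  1.812e+00  1.000e-03  1.249e+00 -1.138e+00] p [ 0.5444 -0.2036  0.231 ] jawyaw 0.605 xaxis [-7.0e-04  1.4e-03 -1.0e+00] F [ 0.1 -0.2  0.1] M [ 0.04 -0.01  0.07] open 0.449
shift [ 0.103 -0.005 -0.006] turn [-0.     0.    -0.001]
[np.float64(320.71946133731313), np.float64(243.33227083808956)] [np.float64(320.07518041279576), np.float64(217.7766547938425)] [np.float64(320.092375251847), np.float64(269.27889473341475)]
```

View pics/w1.png

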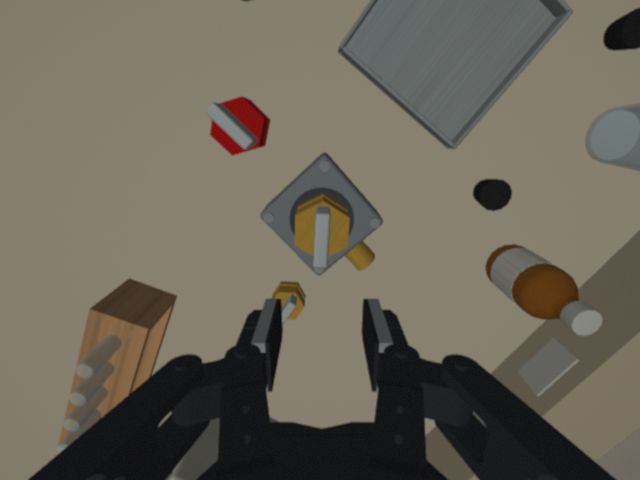

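The wrist view shows the bar's top face from about (322,212) to (321,267). My estimate projected to (320.7,243), so they agree to about 1 mm. I'll refine it with a mask.

```bash
python3 -c "
from h import *
from plant import cams
d=cams.read_camera('wrist');i=d['color'].astype(int)
m=((i.min(2)>115)&(i.max(2)-i.min(2)<40)).astype(np.uint8)
n,l,s,c=cv2.connectedComponentsWithStats(m);k=l[245,321];print(s[k],c[k]);q=cv2.findContours((l==k).astype(np.uint8),0,2)[0][0];r=cv2.minAreaRect(q);print(r)
for v in range(206,274,6):
  u=np.where(l[v]==k)[0];print(v,(u.min(),u.max()) if len(u) else None,i[v,321])
B=cv2.boxPoints(r);print(np.array([plane(d,b,.118) for b in B]).round(4),plane(d,r[0],.118))"
```

```text
[313 215  15  53 631] [319.82725832 240.94453249]
((319.9129638671875, 241.15330505371094), (12.246208190917969, 52.24348068237305), 3.0127875804901123)
206 None [120  98  51]
212 None [77 80 80]
218 (np.int64(315), np.int64(327)) [129 134 131]
224 (np.int64(315), np.int64(326)) [129 134 131]
230 (np.int64(315), np.int64(326)) [129 133 131]
236 (np.int64(315), np.int64(326)) [126 130 128]
242 (np.int64(314), np.int64(325)) [126 131 129]
248 (np.int64(314), np.int64(325)) [127 132 128]
254 (np.int64(314), np.int64(325)) [126 131 128]
260 (np.int64(313), np.int64(324)) [124 130 127]
266 (np.int64(314), np.int64(324)) [122 127 126]
272 None [ 97 101 100]
[[ 0.5496 -0.2258  0.118 ]
 [ 0.5266 -0.1882  0.118 ]
 [ 0.5348 -0.1831  0.118 ]
 [ 0.5582 -0.2205  0.118 ]] [ 0.5420114  -0.20391167  0.118     ]
```

```bash
python3 -c "
from h import *
go((.5422,-.2043,.13),.56);go((.5422,-.2043,.094),.56)"
```

```text
t 2.73 q [-5.310e-01  8.100e-02  1.814e+00  1.000e-03  1.248e+00 -1.138e+00] p [ 0.5442 -0.2022  0.2311] jawyaw 0.607 xaxis [-5.0e-04  1.1e-03 -1.0e+00] F [-0.2  0.4 -0.3] M [ 0.01 -0.01  0.  ] open 0.452
shift [ 0.337 -0.002 -0.01 ] turn [ 0.03   0.    -0.001]
t 2.73 q [-5.310e-01  8.100e-02  1.814e+00  1.000e-03  1.248e+00 -1.138e+00] p [ 0.5442 -0.2022  0.2311] jawyaw 0.607 xaxis [-5.0e-04  1.1e-03 -1.0e+00] F [-0.2  0.4 -0.3] M [ 0.01 -0.01  0.  ] open 0.452
shift [ 0.457 -0.003 -0.01 ] turn [ 0.03   0.    -0.001]
```

Call:
play_rows --rows '[[45,[0.1,-0.002,-0.009],[0.03,0,0]],[45,[0.2,-0.002,-0.009],[0.03,0,0]],[45,[0.3,-0.002,-0.009],[0.03,0,0]],[45,[0.36,-0.002,-0.009],[0.03,0,0]],[45,[0.4,-0.002,-0.009],[0.03,0,0]],[45,[0.43,-0.002,-0.009],[0.03,0,0]],[45,[0.445,-0.002,-0.009],[0.03,0,0]],[45,[0.455,-0.002,-0.009],[0.03,0,0]],[45,[0.455,-0.002,-0.009],[0.03,0,0]],[45,[0.455,-0.002,-0.009],[0.03,0,0]]]'

```text
time: 3.57
eef_pos: [0.5432, -0.2063, 0.0961]
tcp_rot: [-0.196, 0.679, 0.194, 0.68]
contact_force: [1.0, 0.2, 0.4]
opening: 0.451
```

```bash
python3 -c "
from h import *
from plant import cams
go((.5422,-.2043,.093),.56)
d=cams.read_camera('wrist');s=cams.read_camera('scene');cv2.imwrite('pics/w2.png',np.hstack([cv2.resize(d['color'][150:450,170:470,::-1],(400,400)),cv2.resize(crop(s,(238,285),40,5),(400,400))]))
st()"
```

```text
t 3.57 q [-0.537  0.23   1.911  0.     0.999 -1.096] p [ 0.5432 -0.2063  0.0961] jawyaw 0.559 xaxis [ 0.0018 -0.0011 -1.    ] F [1.  0.2 0.4] M [0.02 0.06 0.05] open 0.451
shift [0.01  0.007 0.001] turn [-0.001  0.001  0.001]
t 3.67 q [-0.538  0.229  1.911  0.     0.998 -1.096] p [ 0.5431 -0.2064  0.0961] jawyaw 0.559 xaxis [ 0.002  -0.0012 -1.    ] F [ 0.5 -0.3  0.1] M [ 0.04  0.   -0.  ] open 0.449
```

View pics/w2.png

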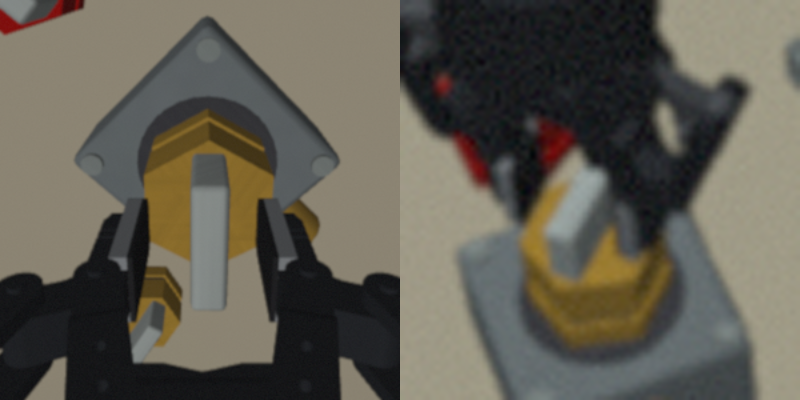

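The view shows the bar between the open pads with nothing touching. The bar sits slightly right of centre, at crop x≈208 against about 202 for the fingers. I'll measure that.

```bash
cat > bar.py <<'E'
from h import *
from plant import cams
d=cams.read_camera('wrist');i=d['color'].astype(int)
m=((i.min(2)>115)&(i.max(2)-i.min(2)<40)).astype(np.uint8)
n,l,s,c=cv2.connectedComponentsWithStats(m);k=l[340,326];print(s[k]);q=cv2.findContours((l==k).astype(np.uint8),0,2)[0][0];r=cv2.minAreaRect(q);print(r,"cx",d["cx"])
P=plane(d,r[0],.117);B=np.array([plane(d,b,.117) for b in cv2.boxPoints(r)]);print(P,np.linalg.norm(np.diff(B,axis=0),axis=1));
S,rr=st();print("bar in tool mm",rr.inv().apply(P-S["eef_pos"])*1e3)
E
python3 bar.py
```

```text
[ 313  291   26   92 2195]
((325.6610107421875, 336.4903259277344), (24.343219757080078, 91.2353515625), 0.6585432291030884) cx 321.70053301110676
[ 0.54244243 -0.20441343  0.117     ] [0.04530652 0.00980115 0.04533418]
t 3.72 q [-0.538  0.23   1.911 -0.     0.998 -1.096] p [ 0.543  -0.2064  0.0959] jawyaw 0.558 xaxis [ 0.0017 -0.001  -1.    ] F [ 0.4 -0.4  0.3] M [-0.04 -0.03  0.05] open 0.446
bar in tool mm [-21.05860682   1.93349      0.55259691]
```

Call:
play_rows --rows '[[45,[0.008,0.006,0.002],[0,0,0]],[35,[0.008,0.006,0.002],[0,0,0]],[25,[0.008,0.006,0.002],[0,0,0]],[18,[0.008,0.006,0.002],[0,0,0]],[10,[0.008,0.006,0.002],[0,0,0]],[5,[0.008,0.006,0.002],[0,0,0]],[5,[0.008,0.006,0.002],[0,0,0]],[5,[0.008,0.006,0.002],[0,0,0]]]' --force 40

```text
time: 4.38
eef_pos: [0.5424, -0.2038, 0.0926]
tcp_rot: [-0.195, 0.679, 0.195, 0.68]
contact_force: [2.7, 3.2, 0.1]
opening: 0.13
```

```bash
python3 bar.py
```

```text
[ 308  301   26   92 2203]
((320.5, 346.5), (91.0, 25.0), 90.0) cx 321.70053301110676
[ 0.54119008 -0.20512204  0.117     ] [0.00988912 0.04488089 0.01097949]
t 4.43 q [-5.350e-01  2.320e-01  1.916e+00  1.000e-03  9.930e-01 -1.094e+00] p [ 0.5424 -0.2038  0.0926] jawyaw 0.558 xaxis [ 1.1e-03  4.0e-04 -1.0e+00] F [ 2.5  3.  -0. ] M [ 0.46 -0.46 -0.  ] open 0.135
bar in tool mm [-24.35484689  -0.46175378  -1.69543863]
```

Call:
play_rows --rows '[[5,[0,0.001,0.002],[0,0,0]],[5,[0,0.001,0.002],[0,0,0]],[5,[-0.0006,0.001,0.002],[0.03,0,0]],[5,[-0.0012,0.001,0.002],[0.06,0,0]],[5,[-0.0018,0.001,0.002],[0.09,0,0]],[5,[-0.0018,0.001,0.002],[0.09,0,0]],[5,[-0.0018,0.001,0.002],[0.09,0,0]]]' --force 60

```text
time: 5.02
eef_pos: [0.5422, -0.2036, 0.093]
tcp_rot: [-0.147, 0.692, 0.147, 0.692]
contact_force: [-0.2, 0.1, 0.6]
opening: 0.128
```

```bash
python3 bar.py
```

```text
[ 308  301   26   92 2145]
((320.5, 346.5), (91.0, 25.0), 90.0) cx 321.70053301110676
[ 0.54096459 -0.20517694  0.117     ] [0.009924   0.04502145 0.0110168 ]
t 5.07 q [-0.534  0.231  1.916 -0.     0.995 -0.952] p [ 0.5422 -0.2036  0.093 ] jawyaw 0.418 xaxis [-2.e-04  1.e-04 -1.e+00] F [0.2 2.6 1.3] M [ 0.33 -0.23 -0.05] open 0.133
bar in tool mm [-23.9768969   -0.93175023  -1.78158642]
```

Call:
play_rows --rows '[[5,[-0.0006,0,0],[0.03,0,0]],[5,[-0.0012,0,0],[0.06,0,0]],[5,[-0.0018,0,0],[0.09,0,0]],[5,[-0.0024,0,0],[0.12,0,0]],[5,[-0.003,0,0],[0.15,0,0]],[5,[-0.0036,0,0],[0.18,0,0]],[5,[-0.0042,0,0],[0.21,0,0]],[5,[-0.0048,0,0],[0.24,0,0]],[5,[-0.0048,0,0],[0.24,0,0]]]'

```text
time: 5.82
eef_pos: [0.542, -0.2031, 0.0942]
tcp_rot: [-0.014, 0.707, 0.015, 0.707]
contact_force: [0.7, 3.0, 1.0]
opening: 0.133
```

```bash
python3 -c "
from h import *
from plant import cams
a=[]
for _ in range(3): cams.read_camera('top');s,r=st()
print(r.inv().apply(s['contact_force']))"
```

```text
t 5.87 q [-5.340e-01  2.290e-01  1.916e+00  1.000e-03  9.980e-01 -5.760e-01] p [ 0.542  -0.2031  0.0942] jawyaw 0.042 xaxis [-9.e-04  1.e-03 -1.e+00] F [-0.   3.4  0.8] M [ 0.6  -0.12 -0.01] open 0.125
t 5.92 q [-5.340e-01  2.290e-01  1.916e+00  1.000e-03  9.980e-01 -5.760e-01] p [ 0.542  -0.2031  0.0942] jawyaw 0.042 xaxis [-9.e-04  1.e-03 -1.e+00] F [0.6 3.  2. ] M [ 0.61 -0.14 -0.02] open 0.129
t 5.97 q [-5.340e-01  2.290e-01  1.916e+00  1.000e-03  9.980e-01 -5.760e-01] p [ 0.542  -0.2031  0.0942] jawyaw 0.042 xaxis [-9.e-04  1.e-03 -1.e+00] F [0.4 3.3 1. ] M [ 0.62 -0.15 -0.03] open 0.131
[-0.95370355  3.32168305  0.53017104]
```

Call:
play_rows --rows '[[5,[-0.0006,0.002,0],[0.03,0,0]],[5,[-0.0012,0.003,0],[0.06,0,0]],[5,[-0.0018,0.003,0],[0.09,0,0]],[5,[-0.0024,0.003,0],[0.12,0,0]],[5,[-0.003,0.003,0],[0.15,0,0]],[5,[-0.0036,0.003,0],[0.18,0,0]],[5,[-0.0042,0.003,0],[0.21,0,0]],[5,[-0.0042,0.003,0],[0.21,0,0]]]'

```text
time: 6.63
eef_pos: [0.543, -0.2029, 0.0957]
tcp_rot: [0.102, 0.699, -0.102, 0.7]
contact_force: [2.5, 2.9, -1.9]
opening: 0.128
```

```bash
cat > f.py <<'E'
from h import *
from plant import ctrl,cams
F=[];M=[]
for _ in range(4):
    cams.read_camera('top');s=ctrl.get_state();F+=[s['contact_force']];M+=[s['wrist_torque']]
r=R.from_quat(s["tcp_rot"]);m=r.as_matrix();y=np.arctan2(m[1,2],m[0,2]);F=np.mean(F,0);M=np.mean(M,0)
print("t %.2f turned %.3f z %.4f"%(s["time"],(.558-y)%(2*np.pi),s["eef_pos"][2]),"Fworld",F.round(2),"Ftool",r.inv().apply(F).round(2),"Mworld",M.round(3),"p",s["eef_pos"].round(4),"open",round(float(s["opening"]),3),"q6",round(float(s["qpos"][5]),2))
E
python3 f.py
```

```text
t 6.83 turned 0.847 z 0.0957 Fworld [ 4.4   1.94 -1.47] Ftool [1.48 3.11 3.66] Mworld [ 0.272 -0.823 -0.038] p [ 0.5429 -0.2029  0.0957] open 0.128 q6 -0.24
```

Call:
play_rows --rows '[[5,[0.001,0.0025,0.003],[0,0,0]],[5,[0.001,0.0025,0.003],[0,0,0]],[5,[0.0005,0.0025,0.0032],[0.03,0,0]],[5,[0,0.0025,0.0034],[0.06,0,0]],[5,[-0.0005,0.0025,0.0036],[0.09,0,0]],[5,[-0.0005,0.0025,0.0036],[0.09,0,0]]]'

```text
time: 7.33
eef_pos: [0.5433, -0.2026, 0.096]
tcp_rot: [0.151, 0.691, -0.152, 0.691]
contact_force: [1.4, -0.1, 1.0]
opening: 0.128
```

```bash
python3 f.py
```

```text
t 7.53 turned 0.988 z 0.0960 Fworld [ 0.85 -0.09  1.05] Ftool [-1.06  0.27  0.81] Mworld [-0.09  -0.185 -0.013] p [ 0.5433 -0.2026  0.096 ] open 0.128 q6 -0.1
```

Call:
play_rows --rows '[[5,[-0.0006,0,0.0002],[0.03,0,0]],[5,[-0.0012,0,0.0004],[0.06,0,0]],[5,[-0.0012,0,0.0004],[0.06,0,0]]]'

```text
time: 7.78
eef_pos: [0.5435, -0.2025, 0.0963]
tcp_rot: [0.183, 0.683, -0.184, 0.683]
contact_force: [1.4, 1.0, 2.4]
opening: 0.124
```

```bash
python3 f.py
```

```text
t 7.98 turned 1.082 z 0.0963 Fworld [ 0.37 -0.46  1.62] Ftool [-1.62 -0.22  0.55] Mworld [-0.083 -0.137 -0.006] p [ 0.5436 -0.2025  0.0963] open 0.132 q6 -0.01
```

Call:
play_rows --rows '[[5,[-0.0006,0,0.0002],[0.03,0,0]],[5,[-0.0012,0,0.0004],[0.06,0,0]],[5,[-0.0012,0,0.0004],[0.06,0,0]]]'

```text
time: 8.23
eef_pos: [0.5437, -0.2024, 0.0966]
tcp_rot: [0.216, 0.673, -0.216, 0.673]
contact_force: [0.7, -0.6, 1.8]
opening: 0.127
```

```bash
python3 f.py
```

```text
t 8.43 turned 1.176 z 0.0966 Fworld [ 0.97 -0.47  1.79] Ftool [-1.79  0.18  1.07] Mworld [-0.06  -0.148 -0.012] p [ 0.5437 -0.2024  0.0966] open 0.128 q6 0.09
```

Call:
play_rows --rows '[[5,[-0.001,0,0],[0,0,0]],[5,[-0.002,0,0],[0,0,0]],[5,[-0.002,0,0],[0,0,0]]]'

```text
time: 8.68
eef_pos: [0.5437, -0.2024, 0.0968]
tcp_rot: [0.215, 0.673, -0.215, 0.674]
contact_force: [1.7, -0.9, -0.7]
opening: 0.131
```

```bash
python3 f.py
```

```text
t 8.88 turned 1.177 z 0.0969 Fworld [ 2.1  -0.61 -0.9 ] Ftool [0.9  0.72 2.07] Mworld [-0.192 -0.372 -0.   ] p [ 0.5437 -0.2024  0.0969] open 0.128 q6 0.09
```

Call:
play_rows --rows '[[5,[-0.0006,0,0.0002],[0.03,0,0]],[5,[-0.0012,0,0.0004],[0.06,0,0]],[5,[-0.0012,0,0.0004],[0.06,0,0]]]'

```text
time: 9.13
eef_pos: [0.5438, -0.2022, 0.0972]
tcp_rot: [0.247, 0.662, -0.247, 0.662]
contact_force: [2.2, -0.2, -1.2]
opening: 0.127
```

```bash
python3 f.py
```

```text
t 9.33 turned 1.271 z 0.0972 Fworld [ 2.67  0.   -1.89] Ftool [1.89 1.75 2.02] Mworld [-0.117 -0.496 -0.018] p [ 0.5438 -0.2022  0.0972] open 0.125 q6 0.18
```

Call:
play_rows --rows '[[5,[-0.0004,0.001,0.001],[0.03,0,0]],[5,[-0.0008,0.001,0.002],[0.06,0,0]],[5,[-0.0008,0.001,0.002],[0.06,0,0]]]'

```text
time: 9.58
eef_pos: [0.5441, -0.2022, 0.0975]
tcp_rot: [0.278, 0.651, -0.278, 0.65]
contact_force: [0.9, 0.3, -0.7]
opening: 0.128
```

```bash
python3 f.py
```

```text
t 9.78 turned 1.365 z 0.0975 Fworld [ 0.6   0.37 -0.6 ] Ftool [0.6  0.69 0.15] Mworld [ 0.057 -0.114 -0.018] p [ 0.544  -0.2023  0.0975] open 0.131 q6 0.28
```

Call:
play_rows --rows '[[5,[-0.0006,0,0.0004],[0.03,0,0]],[5,[-0.0012,0,0.0006],[0.06,0,0]],[5,[-0.0012,0,0.0006],[0.06,0,0]]]'

```text
time: 10.03
eef_pos: [0.5442, -0.2025, 0.0979]
tcp_rot: [0.308, 0.637, -0.308, 0.636]
contact_force: [0.7, 1.0, -1.0]
opening: 0.126
```

```bash
python3 f.py
```

```text
t 10.23 turned 1.459 z 0.0979 Fworld [-0.68  0.26 -0.57] Ftool [ 0.57 -0.37 -0.62] Mworld [ 0.097  0.06  -0.014] p [ 0.5442 -0.2025  0.0979] open 0.124 q6 0.37
```

Call:
play_rows --rows '[[5,[-0.001,0,0.0002],[0.03,0,0]],[5,[-0.002,0,0.0004],[0.06,0,0]],[5,[-0.002,0,0.0004],[0.06,0,0]]]'

```text
time: 10.48
eef_pos: [0.5443, -0.2026, 0.0983]
tcp_rot: [0.338, 0.622, -0.338, 0.621]
contact_force: [-0.4, -0.0, -2.8]
opening: 0.127
```

```bash
python3 f.py
```

```text
t 10.68 turned 1.553 z 0.0983 Fworld [-0.14  0.29 -2.18] Ftool [ 2.18  0.05 -0.32] Mworld [ 0.023  0.084 -0.027] p [ 0.5443 -0.2027  0.0983] open 0.126 q6 0.46
```

Call:
play_rows --rows '[[5,[-0.0006,0,0.0002],[0.03,0,0]],[5,[-0.0012,0,0.0004],[0.06,0,0]],[5,[-0.0012,0,0.0004],[0.06,0,0]]]'

```text
time: 10.93
eef_pos: [0.5444, -0.2027, 0.0987]
tcp_rot: [0.367, 0.605, -0.367, 0.604]
contact_force: [-0.3, 1.0, -2.6]
opening: 0.13
```

```bash
python3 f.py
```

```text
t 11.13 turned 1.648 z 0.0987 Fworld [-0.41  0.01 -2.46] Ftool [ 2.46 -0.36 -0.19] Mworld [ 0.054  0.109 -0.029] p [ 0.5445 -0.2028  0.0987] open 0.126 q6 0.56
```

Fz is steady at about -2.4 N, so the thread still holds. I'll continue.

Call:
play_rows --rows '[[5,[-0.0006,0,0.0002],[0.03,0,0]],[5,[-0.0011,0,0.0004],[0.06,0,0]],[5,[-0.0011,0,0.0004],[0.06,0,0]]]'

```text
time: 11.38
eef_pos: [0.5448, -0.2031, 0.0994]
tcp_rot: [0.395, 0.587, -0.395, 0.587]
contact_force: [0.2, -0.7, -3.1]
opening: 0.128
```

```bash
python3 f.py
```

```text
t 11.58 turned 1.742 z 0.0994 Fworld [-0.8   0.1  -2.55] Ftool [ 2.55 -0.7  -0.39] Mworld [-0.006  0.072 -0.053] p [ 0.5448 -0.2031  0.0994] open 0.128 q6 0.65
```

Call:
play_rows --rows '[[5,[-0.0006,0,0.0002],[0.03,0,0]],[5,[-0.0011,0,0.0004],[0.06,0,0]],[5,[-0.0011,0,0.0004],[0.06,0,0]]]'

```text
time: 11.83
eef_pos: [0.5452, -0.2033, 0.1003]
tcp_rot: [0.422, 0.567, -0.422, 0.568]
contact_force: [0.2, -0.2, -1.2]
opening: 0.128
```

```bash
python3 f.py
```

```text
t 12.03 turned 1.836 z 0.1002 Fworld [-0.58  0.56 -0.45] Ftool [ 0.45 -0.39 -0.7 ] Mworld [0.023 0.106 0.005] p [ 0.5452 -0.2034  0.1002] open 0.126 q6 0.75
```

Over the last two steps z rose 0.7 and 0.8 mm (the pitch gives 0.34 mm), and the pull faded. The thread has probably let go, so I'll test with a small lift and no turning.

Call:
play_rows --rows '[[5,[-0.001,0,0],[0,0,0]],[5,[-0.002,0,0],[0,0,0]],[5,[-0.003,0,0],[0,0,0]],[5,[-0.003,0,0],[0,0,0]]]'

```text
time: 12.37
eef_pos: [0.5451, -0.2033, 0.1007]
tcp_rot: [0.422, 0.567, -0.422, 0.568]
contact_force: [1.3, -0.7, -1.3]
opening: 0.125
```

```bash
python3 f.py
```

```text
t 12.57 turned 1.837 z 0.1007 Fworld [ 0.58 -0.45 -1.5 ] Ftool [1.5  0.42 0.6 ] Mworld [-0.088 -0.14  -0.021] p [ 0.545  -0.2032  0.1007] open 0.127 q6 0.75
```

Call:
play_rows --rows '[[5,[-0.001,0,0],[0,0,0]],[5,[-0.002,0,0],[0,0,0]],[5,[-0.003,0,0],[0,0,0]],[5,[-0.003,0,0],[0,0,0]]]'

```text
time: 12.9
eef_pos: [0.5449, -0.2032, 0.1013]
tcp_rot: [0.422, 0.567, -0.422, 0.567]
contact_force: [0.7, -0.6, -3.7]
opening: 0.127
```

```bash
python3 f.py
```

```text
t 13.10 turned 1.837 z 0.1014 Fworld [ 1.72 -1.7  -3.7 ] Ftool [3.7  1.16 2.12] Mworld [-0.244 -0.346 -0.045] p [ 0.5449 -0.2032  0.1014] open 0.135 q6 0.75
```

Call:
play_rows --rows '[[5,[0.002,0,0],[0,0,0]],[5,[0.004,0,0],[0,0,0]],[5,[0.004,0,0],[0,0,0]]]'

```text
time: 13.35
eef_pos: [0.5449, -0.2032, 0.1006]
tcp_rot: [0.422, 0.567, -0.422, 0.567]
contact_force: [1.0, -0.7, -0.7]
opening: 0.124
```

```bash
python3 f.py
```

```text
t 13.55 turned 1.837 z 0.1005 Fworld [ 1.17 -0.74 -1.1 ] Ftool [1.1  0.9  1.04] Mworld [-0.147 -0.14   0.005] p [ 0.5449 -0.2032  0.1005] open 0.128 q6 0.75
```

Call:
play_rows --rows '[[5,[-0.0006,0,0.0002],[0.03,0,0]],[5,[-0.001,0,0.0003],[0.05,0,0]],[5,[-0.001,0,0.0003],[0.05,0,0]]]'

```text
time: 13.8
eef_pos: [0.5447, -0.203, 0.1006]
tcp_rot: [0.444, 0.551, -0.444, 0.55]
contact_force: [0.5, 0.6, 0.4]
opening: 0.126
```

```bash
python3 f.py
```

```text
t 14.00 turned 1.915 z 0.1005 Fworld [-0.33 -0.09 -0.59] Ftool [ 0.59 -0.34  0.02] Mworld [0.03  0.001 0.024] p [ 0.5446 -0.203   0.1005] open 0.127 q6 0.83
```

Call:
play_rows --rows '[[5,[-0.001,0,0],[0,0,0]],[5,[-0.002,0,0],[0,0,0]],[5,[-0.004,0,0],[0,0,0]],[5,[-0.004,0,0],[0,0,0]],[5,[-0.004,0,0],[0,0,0]]]'

```text
time: 14.42
eef_pos: [0.5447, -0.2031, 0.1017]
tcp_rot: [0.444, 0.55, -0.444, 0.55]
contact_force: [-0.1, 0.1, -1.4]
opening: 0.125
```

```bash
python3 f.py; python3 -c "
from h import *
from plant import cams
d=cams.read_camera('wrist');s=cams.read_camera('scene');cv2.imwrite('pics/w3.png',np.hstack([cv2.resize(d['color'][150:450,170:470,::-1],(400,400)),cv2.resize(crop(s,(238,285),40,5),(400,400))]))"
```

```text
t 14.62 turned 1.916 z 0.1017 Fworld [-0.28  0.8  -1.5 ] Ftool [ 1.5  -0.1  -0.84] Mworld [0.073 0.032 0.018] p [ 0.5448 -0.2031  0.1017] open 0.128 q6 0.83
```

View pics/w3.png

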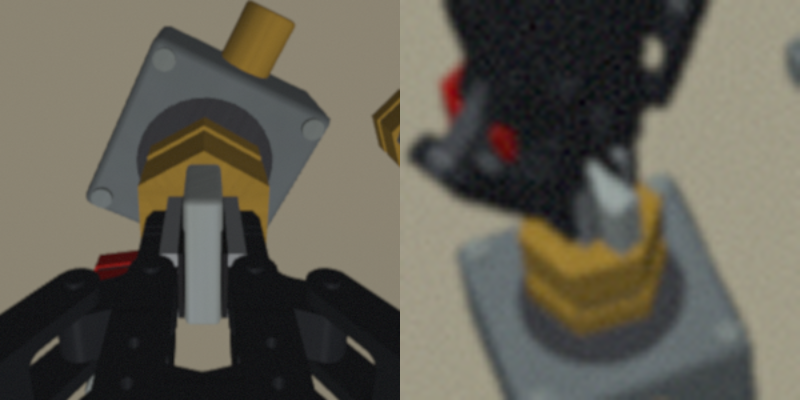

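The wrist view shows the bar firmly gripped and turned with the tool, and the cap still square on the spigot. This lift moved the full 1.2 mm at about 1.5 N, less than the cap's weight, so the thread has let go. I'll lift a little more without turning and check.

Call:
play_rows --rows '[[5,[-0.003,0,0],[0,0,0]],[5,[-0.006,0,0],[0,0,0]],[5,[-0.006,0,0],[0,0,0]],[5,[-0.006,0,0],[0,0,0]]]'

```text
time: 15.05
eef_pos: [0.5449, -0.2032, 0.1036]
tcp_rot: [0.444, 0.55, -0.444, 0.55]
contact_force: [0.1, 0.1, -1.4]
opening: 0.13
```

```bash
python3 f.py
```

```text
t 15.25 turned 1.916 z 0.1035 Fworld [-0.   -0.19 -2.24] Ftool [ 2.24 -0.04  0.18] Mworld [ 0.003 -0.008 -0.01 ] p [ 0.5448 -0.2032  0.1035] open 0.126 q6 0.83
```

Fz is -2.24 N, which is just the cap's weight, and the side forces are near zero. It's free, so I'll lift it straight up.

Call:
play_rows --rows '[[5,[-0.01,0,0],[0,0,0]],[5,[-0.03,0,0],[0,0,0]],[5,[-0.06,0,0],[0,0,0]],[5,[-0.1,0,0],[0,0,0]],[5,[-0.15,0,0],[0,0,0]],[5,[-0.2,0,0],[0,0,0]],[5,[-0.25,0,0],[0,0,0]],[5,[-0.3,0,0],[0,0,0]],[5,[-0.33,0,0],[0,0,0]],[5,[-0.33,0,0],[0,0,0]]]'

```text
time: 16.08
eef_pos: [0.5464, -0.2041, 0.2068]
tcp_rot: [0.444, 0.548, -0.444, 0.553]
contact_force: [0.7, -0.7, -2.6]
opening: 0.13
```

```bash
python3 f.py; python3 -c "
from h import *
from plant import cams
go((.546,.005,.203),-1.358)
d=cams.read_camera('scene');cv2.imwrite('pics/s4.png',d['color'][100:460,100:500,::-1])"
```

```text
t 16.28 turned 1.916 z 0.2015 Fworld [-0.1  -0.4  -2.54] Ftool [ 2.54 -0.18  0.37] Mworld [-0.013  0.003  0.012] p [ 0.5442 -0.2028  0.2015] open 0.124 q6 0.83
t 16.28 q [-0.531  0.108  1.84  -0.     1.196  0.826] p [ 0.5442 -0.2028  0.2015] jawyaw -1.358 xaxis [-0.0018  0.0011 -1.    ] F [-0.8 -0.  -2.2] M [-0.06  0.05  0.02] open 0.124
shift [-0.004  0.152 -0.676] turn [ 0.    -0.001  0.001]
```

View pics/s4.png

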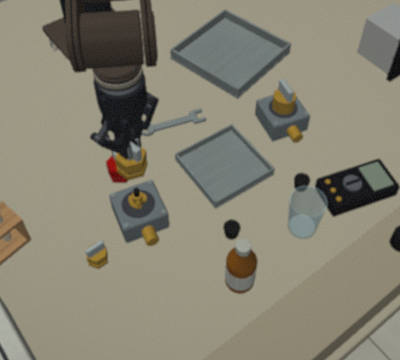

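The cap is clear of the spigot, which shows bare at about (138,200) in the crop, and it hangs in the gripper at (130,160). Next I'll carry it over the small tray.

Call:
play_rows --rows '[[5,[0,0.01,-0.04],[0,0,0]],[5,[0,0.03,-0.12],[0,0,0]],[5,[0,0.05,-0.22],[0,0,0]],[5,[0,0.075,-0.33],[0,0,0]],[5,[0,0.1,-0.44],[0,0,0]],[5,[0,0.125,-0.55],[0,0,0]],[5,[0,0.14,-0.63],[0,0,0]],[5,[0,0.15,-0.67],[0,0,0]],[5,[0,0.15,-0.675],[0,0,0]],[5,[0,0.15,-0.675],[0,0,0]]]'

```text
time: 17.17
eef_pos: [0.5458, 0.0048, 0.2022]
tcp_rot: [0.443, 0.551, -0.444, 0.551]
contact_force: [-0.5, -0.6, -2.8]
opening: 0.128
```

Call:
play_rows --rows '[[5,[0.08,0,0],[0,0,0]],[5,[0.16,0,0],[0,0,0]],[5,[0.25,0,0],[0,0,0]],[5,[0.33,0,0],[0,0,0]],[5,[0.4,0,0],[0,0,0]],[5,[0.44,0,0],[0,0,0]],[5,[0.46,0,0],[0,0,0]],[5,[0.46,0,0],[0,0,0]],[5,[0.46,0,0],[0,0,0]]]'

```text
time: 17.92
eef_pos: [0.5468, 0.0035, 0.0654]
tcp_rot: [0.444, 0.55, -0.444, 0.551]
contact_force: [-0.5, 0.0, -1.4]
opening: 0.128
```

```bash
python3 f.py; python3 -c "
from h import *
from plant import cams
d=cams.read_camera('scene');cv2.imwrite('pics/s5.png',crop(d,(325,255),60,5));go((.546,.005,.05),-1.358)"
```

```text
t 18.12 turned 1.916 z 0.0662 Fworld [-0.12 -0.05 -2.04] Ftool [ 2.04 -0.14  0.02] Mworld [ 0.015 -0.01  -0.028] p [0.5472 0.004  0.0662] open 0.123 q6 1.18
t 18.17 q [-0.178  0.205  2.006 -0.     0.928  1.18 ] p [0.547  0.0041 0.066 ] jawyaw -1.358 xaxis [ 2.5e-03 -5.0e-04 -1.0e+00] F [ 0.4 -0.4 -1.6] M [ 0.02 -0.   -0.01] open 0.129
shift [ 0.053 -0.003 -0.004] turn [ 0.     0.001 -0.002]
```

View pics/s5.png

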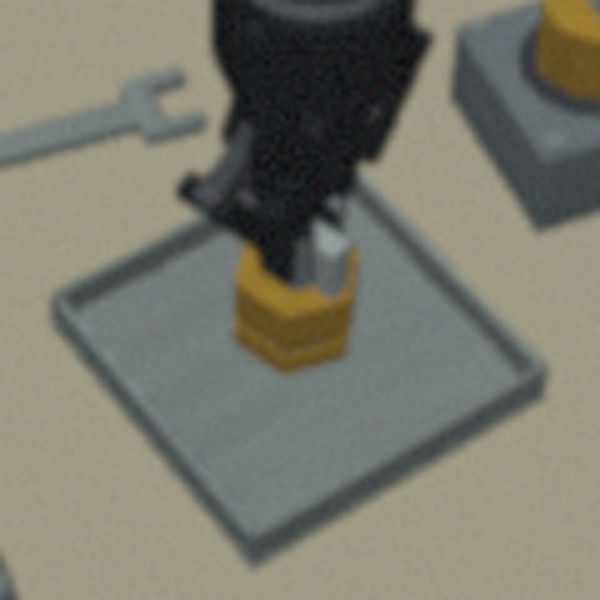

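The cap is over the middle of the small tray, mouth down and about 20 mm up. I'll lower it by feel.

Call:
play_rows --rows '[[5,[0.015,0,0],[0,0,0]],[5,[0.03,0,0],[0,0,0]],[5,[0.045,0,0],[0,0,0]],[5,[0.055,0,0],[0,0,0]],[5,[0.06,0,0],[0,0,0]],[5,[0.06,0,0],[0,0,0]]]'

```text
time: 18.67
eef_pos: [0.5455, 0.0043, 0.0458]
tcp_rot: [0.444, 0.551, -0.444, 0.55]
contact_force: [0.5, -0.1, -3.3]
opening: 0.126
```

Call:
play_rows --rows '[[5,[0.002,0,0],[0,0,0]],[5,[0.004,0,0],[0,0,0]],[5,[0.004,0,0],[0,0,0]]]'

```text
time: 18.92
eef_pos: [0.5461, 0.0042, 0.0455]
tcp_rot: [0.444, 0.55, -0.444, 0.55]
contact_force: [0.7, 1.1, -1.8]
opening: 0.134
```

```bash
python3 f.py
```

```text
t 19.12 turned 1.916 z 0.0456 Fworld [-0.07 -0.31 -2.17] Ftool [ 2.17 -0.13  0.29] Mworld [ 0.005  0.003 -0.012] p [0.5462 0.0042 0.0456] open 0.129 q6 1.18
```

Still hanging free at -2.2 N. I'll go down in small steps.

Call:
play_rows --rows '[[5,[0.002,0,0],[0,0,0]],[5,[0.004,0,0],[0,0,0]],[5,[0.004,0,0],[0,0,0]]]'

```text
time: 19.37
eef_pos: [0.5463, 0.0041, 0.0448]
tcp_rot: [0.444, 0.55, -0.444, 0.55]
contact_force: [-1.8, 0.3, 1.2]
opening: 0.128
```

```bash
python3 f.py
```

```text
t 19.57 turned 1.916 z 0.0447 Fworld [-1.51 -0.35  2.19] Ftool [-2.19 -1.55  0.02] Mworld [0.036 0.275 0.012] p [0.5463 0.0041 0.0447] open 0.126 q6 1.18
```

Call:
play_rows --rows '[[5,[0.0015,0,0],[0,0,0]],[5,[0.003,0,0],[0,0,0]],[5,[0.003,0,0],[0,0,0]]]'

```text
time: 19.82
eef_pos: [0.5464, 0.0041, 0.0447]
tcp_rot: [0.444, 0.55, -0.444, 0.55]
contact_force: [-2.8, -0.3, 6.7]
opening: 0.125
```

```bash
python3 f.py
```

```text
t 20.02 turned 1.916 z 0.0447 Fworld [-3.24 -0.77  7.9 ] Ftool [-7.9  -3.33  0.07] Mworld [0.094 0.717 0.051] p [0.5465 0.0041 0.0447] open 0.129 q6 1.18
```

It's seated, with +7.9 N at z 0.0447. I'll relax the press, open, and go straight up.

Call:
play_rows --rows '[[5,[-0.003,0,0],[0,0,0]],[5,[-0.003,0,0],[0,0,0]],[15,[-0.003,0,0],[0,0,0]],[20,[-0.003,0,0],[0,0,0]],[30,[-0.003,0,0],[0,0,0]],[40,[-0.003,0,0],[0,0,0]],[45,[-0.003,0,0],[0,0,0]],[45,[-0.003,0,0],[0,0,0]],[45,[-0.003,0,0],[0,0,0]]]'

```text
time: 20.77
eef_pos: [0.546, 0.0042, 0.0441]
tcp_rot: [0.444, 0.55, -0.444, 0.55]
contact_force: [0.3, -0.6, -0.2]
opening: 0.453
```

Call:
play_rows --rows '[[45,[-0.02,0,0],[0,0,0]],[45,[-0.05,0,0],[0,0,0]],[45,[-0.1,0,0],[0,0,0]],[45,[-0.17,0,0],[0,0,0]],[45,[-0.25,0,0],[0,0,0]],[45,[-0.35,0,0],[0,0,0]],[45,[-0.45,0,0],[0,0,0]],[45,[-0.5,0,0],[0,0,0]],[45,[-0.5,0,0],[0,0,0]],[45,[-0.5,0,0],[0,0,0]]]'

```text
time: 21.6
eef_pos: [0.5467, 0.0042, 0.196]
tcp_rot: [0.445, 0.549, -0.443, 0.551]
contact_force: [-0.5, 0.0, -0.1]
opening: 0.45
```

```bash
python3 f.py; python3 -c "
from h import *
from plant import cams
d=cams.read_camera('scene');w=cams.read_camera('wrist');cv2.imwrite('pics/s6.png',np.hstack([cv2.resize(d['color'][:,:,::-1],(400,300)),cv2.resize(w['color'][:,:,::-1],(400,300))]))"
```

```text
t 21.80 turned 1.916 z 0.1922 Fworld [-0.26 -0.13 -0.61] Ftool [ 0.61 -0.28  0.08] Mworld [-0.017  0.003 -0.011] p [0.5449 0.0044 0.1922] open 0.45 q6 1.18
```

View pics/s6.png

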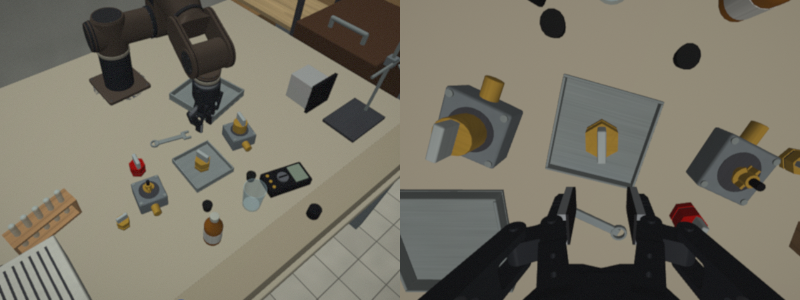

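The cap stands upright, mouth down, in the middle of the small tray (wrist view about (602,143)). The spigot is bare at (745,180), and the round cap and bystanders look as before. The gripper is clear of everything, so I'm handing in.

```bash
python3 -c "
from plant import ctrl
print(ctrl.sign_off())"
```

```text
the job is handed in; nothing more can be done
None
```

The hex cap is unscrewed and stands mouth down near the middle of the small steel tray. I handed the job in at about 22 s.

- **Unscrewing:** I turned it clockwise about 1.92 rad in small steps, keeping side and upward forces to about 5 N.
- **Early test lifts:** I judged the thread free at 1.84 rad, but two small test lifts there met growing resistance, up to 3.7 N. I backed off and turned another 0.08 rad.
- **Release:** After that the cap rose freely, carrying only its own weight of about 2.2 N. I did not feel the hard stop.
- **Placing:** I lowered it onto the tray floor until it pressed back with about 8 N, eased off, opened the fingers and went straight up.
- **Last checks:** The final pictures show the cap upright in the tray and the spigot bare. The round cap and the other items look unmoved by eye; I did not measure them. The gripper is about 19 cm up, touching nothing, with wrist force near zero.

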